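# Park the spring pin and set the length stop long

## Robot

A 6-joint arm with a two-finger parallel gripper is mounted at the origin on the work surface; the furniture and walls round the work are solid. World frame = base frame: x ahead of the robot, y to its left, z up, the work surface at z = 0. Lengths are in mm, angles in rad, forces in N, time in s.
With the tool pointing down it reaches from about 325 to 900 mm from the base axis. Payload 6.1 kg.
Tool frame: the origin (TCP) lies midway between the tips of the shut fingers; the grasp point (between the pads) lies 19 mm behind it; y points along the fingers, x is the direction in which the jaws open and shut, and the axes are right-handed (so a half turn about y gives the same grasp; the last joint's range is limited). The gripper opens to 87 mm and grips with 3 to 60 N. Pads are 19 mm wide; open, the fingers measure 117 mm over their backs; the gripper's body (75 mm by 190 mm) begins 51 mm behind the grasp point.
Start: joints at [1.145, 0.22, 1.526, -0, 1.395, -0.126], TCP at [184.579, 597.115, 222.538] pointing down, gripper open.
Joint ranges: [-2.98, 2.98], [-0.91, 2.08], [0.09, 2.57], [-1.24, 4.39], [0.2, 2.65], [-2.68, 2.68]. Speed limits (rad/s): [2.57, 2.57, 3.01, 3.14, 3.14, 3.14].

## Interface

Orientations are given as a 3x3 rotation matrix whose columns are the frame's x, y, z axes.
In Python, from cell import robot gives the robot as it stands.
- The arm moves only by the shell command python3 -m handwheel 'ROWS' [OPENING]. ROWS is JSON, a list of rows, each an object of numbers: "tx", "ty", "tz": the shift along the tool's x, y, z in mm; "wx", "wy", "wz": the turn, a rotation vector about the tool's x, y, z in rad. A call has exactly 8 rows; each row is the pose to reach, as a shift and turn from the pose measured when the call began, along the tool's axes at that moment; what a row does not reach only later rows make up. A row lasts 1/12 s, in which the tool goes at most 41.7 mm and 7.16 degrees, less where a joint would pass 70% of its speed; a pose out of reach is approached as far as the arm can. A call with a gripper value outside its range is refused whole. OPENING is the closure, from 0 (fully open) to 1 (shut), set as the call begins (- or left out, the last holds). The fingers move at their own pace and stop on an object; the grip force is fixed at half the most. Time passes only in rows, so rows that repeat a pose let the fingers close, or fill a call up. It gives the time, the measured TCP pose, the force and the opening at its end, in the units of the state.
- robot.get_obs(): the state, without advancing time (a new reading comes with each control period).
- robot.read_camera(name): name is "scene" or "top"; returns the picture (480x640x3 uint8, blue, green, red); there is no depth.
- robot.camera_model(name): a dict with "fx", "fy", "cx", "cy" (pixels), "R" (3x3) and "t" (3): a world point X has camera coordinates R X + t. Camera axes: x right, y down, z forward; pixel columns grow to the right and rows downward; lengths in mm; the calibration is good to about 2 mm. A picture is of the moment at which its call begins. camera_model takes no time and is no camera call.
- robot.job_done(): hands the job in, once; it reports no verdict.
The state is a dict: "time": time; "qpos": joint angles; "joint_vel": joint speeds; "joint_torque": joint torques, N m; "tool_pos": TCP position; "ee_rot": TCP orientation; "wrist_force": force on the tool from outside, world axes, zero at the start; "ft_torque": the same for the moment, N m; "grip_width": finger opening in mm.
Only numpy, scipy, OpenCV 4.12 (cv2) and the standard library are available. Lean on these libraries where they do the work, as an engineer would, in place of code of your own. Each camera call takes 0.05 s, during which the arm holds its last target. There are 200 camera calls.

## Task

Two sliding length stops are bolted to the welding table, each locked by a spring-loaded pin. On the one whose stop is a broad flat plate (not the round post), pull the locking pin up, turn it counter-clockwise seen from above into its rest notch and let go so that it stays up by itself; then slide the plate stop out along its rails, away from the pin, all the way to the end stop. Leave the pin parked and do not disturb the pin or the post of the other stop.

Things in the scene. Friction and masses are not known exactly. Their poses are not given: they have to be found in the camera images.
- plate_fixture: steel base of the plate stop, 290 x 90 x 12 mm, fixed to the table; origin on the table, x along the rails the way the stop slides. The locking pin stands on a low bridge at x = -100 mm, the plate at x = +10 mm when locked. Round the pin on the bridge is a fixed notched collar, 42 mm across, top 62 mm above the table.
- pin_head (a point): centre of the grip bar on the plate stop's locking pin: an upright dark steel bar 50 mm long (axis x), 14 mm thick, 30 mm high, this point 85 mm above the table when locked (bar along the rails), on the pin's axis of lift and turn. Its underside is 8 mm above the collar when locked; a 46 mm cross pin below it, parallel to the bar, then lies in the collar's deep slot.
- pin_lift (a joint): height of that pin, m: 0 = down and locked, 0.026 = as far as it goes. A spring pulls it down with 4.5 N at 0, 8 N at 0.012 and 12 N at 0.026. The cross pin clears the collar's teeth above 0.016; resting in the rest notch it stands at 0.012, and then the pin is clear of the slide.
- pin_turn (a joint): turn of that pin, rad, growing counter-clockwise seen from above: 0 = locked (in the deep slot, where it turns only a few degrees), 1.22 (70 degrees) = over the rest notch, a turn stop follows at 1.32. The notch catches the cross pin within about 10 degrees either side (or against the stop).
- stop_top (a point): middle of the top edge of the plate stop: an upright plain aluminium plate 12 mm thick (along x), 70 mm wide (along y), whose top is 97 mm above the table and which stands free above 42 mm, on a carriage. Axis x points along the rails in the direction in which the stop is to slide, away from the pin.
- stop_slide (a joint): travel of the plate stop, m: 0 = locked near position, 0.07 = against the end stop. About 2.5 N of friction, stays where it is left; blocked while the pin is down.
- other_pin_head (a point): centre of the identical grip bar on the pin of the other stop (the one with the post), to be left alone; same sizes and axes as pin_head.
- other_stop_top (a point): centre of the top of the other stop, a round upright aluminium post 30 mm in diameter, top 97 mm above the table, on an identical base; to be left alone.

How it is judged (in metres and radians):
On the way:
1. The plate stop's pin is pulled up, turned and resting in its notch with the fingers off it, while the stop has not yet been moved (value of joint pin_lift between 0.009 and 0.015 m and value of joint pin_turn above 0.95 rad and contact force between the fingers and pin_turn below 0.3 N and value of joint stop_slide below 0.01 m), for 0.2 s.
At the end, for the whole second after the job is handed in: The plate stop stands at rest within 12 mm of the end of its travel and its pin still rests in the rest notch (lifted 9 to 15 mm, turned more than 0.95 rad) (value of joint pin_lift between 0.009 and 0.015 m and value of joint pin_turn above 0.95 rad and value of joint stop_slide above 0.058 m and velocity of joint stop_slide between -0.01 and 0.01 m/s); the robot touches nothing.
It fails at once if the pin or the post of the other stop is moved by more than 6 mm (distance of any of other_pin_head, other_stop_top from where it was at the start of the episode above 0.006 m).
It also fails if it takes over 50 s, if anything falls off the work surface, if the arm or the gripper's body presses on something with over 40 N, if the wrist force passes 120 N, or if a joint passes its speed limit or range.

## Working session

There is one attempt and no reset: what is moved stays moved. The work goes in short steps, Python scripts to look and compute and a shell command to move; the robot and the scene stay as the last step left them, time stands still between calls to the robot, and variables do not carry over. Pictures are saved under pics/ and viewed, about 8 in all and at most 12, crops included, and the job is handed in when it is done.

```bash
ls; mkdir -p pics; python3 - <<'E'
from cell import robot
import cv2
o=robot.get_obs();print(o)
for n in("scene","top"):
    cv2.imwrite(f"pics/{n}0.png",robot.read_camera(n)); print(n,robot.camera_model(n))
E
```

```text
pics
{'time': 0.0, 'qpos': array([ 1.14488418e+00,  2.21252705e-01,  1.52763802e+00,  2.80495548e-05,
        1.39468816e+00, -1.26120505e-01]), 'joint_vel': array([-1.65787976e-03,  2.61941028e-04, -5.72606946e-05,  5.32243315e-04,
        1.49022833e-03, -1.30844784e-03]), 'joint_torque': array([-1.61774176e-05, -4.94610786e+01, -3.87379932e+01,  7.00779073e-02,
        5.71167050e-02, -1.16433202e-04]), 'tool_pos': array([184.31943495, 596.54182374, 221.40655266]), 'ee_rot': array([[ 2.95325037e-01, -8.45762804e-04, -9.55396466e-01],
       [ 9.55394815e-01, -1.79737542e-03,  2.95326118e-01],
       [-1.96698197e-03, -9.99998027e-01,  2.77227434e-04]]), 'wrist_force': array([-0.21841793,  0.29340922,  0.36639313]), 'ft_torque': array([-0.01481992,  0.06620864,  0.01476346]), 'grip_width': 87.13675994110753}
scene {'fx': 579.2917863046706, 'fy': 579.2917863046706, 'cx': 319.97097304396453, 'cy': 245.40456286661242, 'R': array([[ 0.6287803 , -0.77750464, -0.01103961],
       [-0.59938892, -0.47559341, -0.64385078],
       [ 0.4953466 ,  0.41145771, -0.76507143]]), 't': array([-326.79884053,  372.80074945,  890.60087204])}
top {'fx': 437.6156575924102, 'fy': 437.6156575924102, 'cx': 321.1264037901799, 'cy': 244.34954209447605, 'R': array([[-0.00666945, -0.99989819, -0.0126149 ],
       [-0.99720986,  0.00758843, -0.0742624 ],
       [ 0.07435057,  0.01208441, -0.99715894]]), 't': array([-11.82315204, 530.84315992, 890.56053988])}
```

View pics/top0.png

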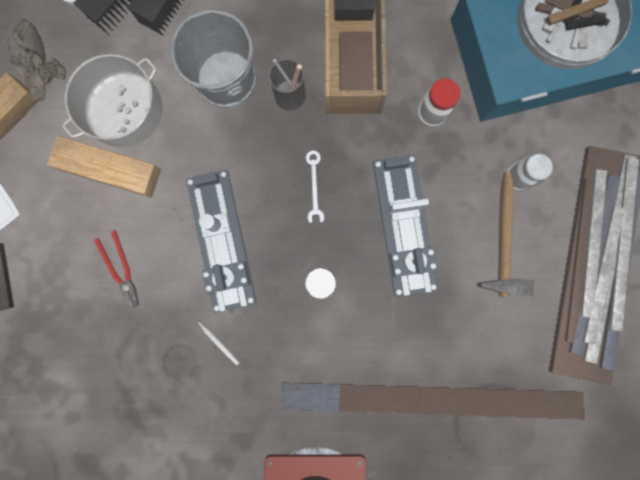

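View pics/scene0.png

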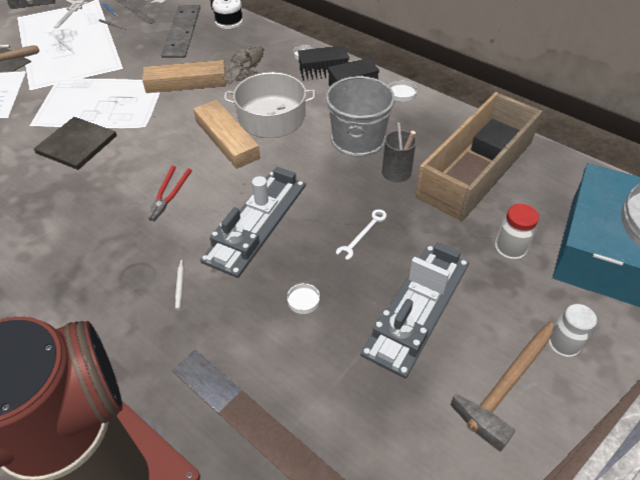

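The plate stop is on the right: in the top view the bar is at about (417,258), the plate at (408,204) and the base spans (395,160) to (415,293). In the scene view the bar is at about (402,315) and the plate at (430,272). I'll zoom in on both.

```bash
python3 - <<'E'
import cv2,numpy as np
a=cv2.imread("pics/top0.png")[150:300,360:450]; b=cv2.imread("pics/scene0.png")[235:380,355:475]
f=lambda im:cv2.resize(im,None,fx=4,fy=4,interpolation=cv2.INTER_CUBIC)
a,b=f(a),f(b); h=max(a.shape[0],b.shape[0])
p=lambda im:cv2.copyMakeBorder(im,0,h-im.shape[0],0,0,cv2.BORDER_CONSTANT)
a=cv2.hconcat([p(a),p(b)][:2]); print(a.shape); cv2.imwrite("pics/z.png",a[:600,:840][:, :800] if a.shape[1]>800 else a)
E
```

```text
(600, 840, 3)
```

View pics/z.png

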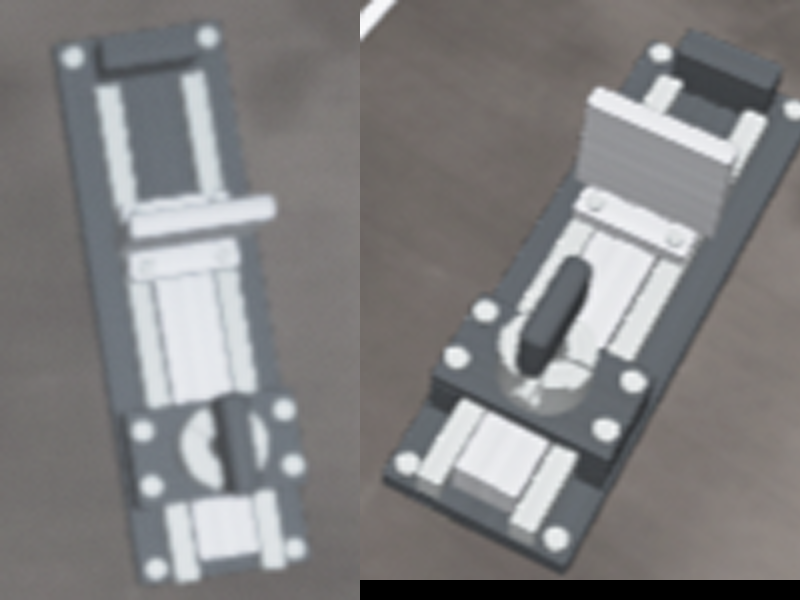

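The zoom shows all four base screws in both views, the collar (about (225,447) in the top crop), the dark bar and the bright top edge of the plate. I'll cast rays at the known heights.

```bash
cat > h.py <<'E'
from cell import robot
import numpy as np
def ray(n,p,z):
    m=robot.camera_model(n);R,t=m["R"],m["t"]
    d=R.T@np.array([(p[0]-m["cx"])/m["fx"],(p[1]-m["cy"])/m["fy"],1]);c=-R.T@t
    return c+d*(z-c[2])/d[2]
def proj(n,X):
    m=robot.camera_model(n);c=m["R"]@np.array(X)+m["t"]
    return np.array([m["fx"]*c[0]/c[2]+m["cx"],m["fy"]*c[1]/c[2]+m["cy"]])
T=lambda u,v,z:ray("top",(360+(u-1.5)/4,150+(v-1.5)/4),z)
S=lambda u,v,z:ray("scene",(355+(u-361.5)/4,235+(v-1.5)/4),z)
E
python3 - <<'E'
from h import *
np.set_printoptions(precision=1,suppress=True)
for nm,F,P in(("top",T,[(73,57),(208,37),(155,569),(296,548)]),("scene",S,[(660,52),(795,110),(407,462),(557,538)])):
    q=np.array([F(*p,14) for p in P]); far=(q[0]+q[1])/2;near=(q[2]+q[3])/2
    d=far-near;yaw=np.arctan2(d[1],d[0]);c=q.mean(0)
    print(nm,"c",c,"len",np.linalg.norm(d),"w",np.linalg.norm(q[0]-q[1]),"yaw",yaw,"pin",c[:2]-100*np.array([np.cos(yaw),np.sin(yaw)]),"plate",c[:2]+10*np.array([np.cos(yaw),np.sin(yaw)]))
print("collar",T(225,449,62),S(545,362,62))
print("bar top ends",S(577,262,100),S(530,345,100), T(228,398,100),T(240,490,100))
print("plate top",T(135,227,97),T(272,208,97),S(597,95,97),S(735,155,97))
E
```

```text
top c [ 571.3 -192.1   14. ] len 272.5952566095754 w 72.25192555806973 yaw 0.1427034796950454 pin [ 472.3 -206.3] plate [ 581.2 -190.6]
scene c [ 576.1 -190.5   14. ] len 273.1887301553205 w 72.93785900489083 yaw 0.1420112603344554 pin [ 477.1 -204.7] plate [ 586.  -189.1]
collar [ 491.5 -202.7   62. ] [ 488.8 -205.6   62. ]
bar top ends [ 516.7 -198.9  100. ] [ 469.6 -206.7  100. ] [ 514.3 -196.9  100. ] [ 470.9 -201.6  100. ]
plate top [ 596.7 -155.1   97. ] [ 605.3 -220.6   97. ] [ 601.2 -154.6   97. ] [ 610.4 -221.1   97. ]
```

Both views agree: pin at about (491.5, -203), yaw 0.142, bar 48 mm long, and plate edge centre at about (603, -188), which is 110 mm from the pin as specified. The origin from the screws lies about 16 mm off, because the end screws aren't symmetric about the origin. I'll use the direct bar and collar measurements. Swinging over with the tool's x yaw going to -1.43 leaves q6 room for the +70° turn.

```bash
cat >> h.py <<'E'
def go(pos,yaw):
    "shift/turn in current tool axes to reach TCP pos with tool down and tool-x yaw"
    from scipy.spatial.transform import Rotation as Ro
    o=robot.get_obs();R=o["ee_rot"];x=np.array([np.cos(yaw),np.sin(yaw),0]);y=np.array([0,0,-1.])
    G=np.c_[x,y,np.cross(x,y)]
    print("t",o["time"].round(2),"at",o["tool_pos"].round(1),"t:",(R.T@(np.array(pos)-o["tool_pos"])).round(1),"w:",Ro.from_matrix(R.T@G).as_rotvec().round(3),"F",o["wrist_force"].round(1),"w",round(o["grip_width"],1),"q6",o["qpos"][5].round(2))
E
python3 -m handwheel '[{"tx":-32,"tz":-25,"wy":0.12},{"tx":-64,"tz":-50,"wy":0.24},{"tx":-96,"tz":-75,"wy":0.36},{"tx":-128,"tz":-100,"wy":0.48},{"tx":-160,"tz":-125,"wy":0.6},{"tx":-192,"tz":-150,"wy":0.72},{"tx":-224,"tz":-175,"wy":0.84},{"tx":-256,"tz":-200,"wy":0.96}]' 0
python3 -c "
from h import *
go((491.5,-203,180),-1.43)"
```

```text
invalid input at $[0]: expected keys tx, ty, tz, wx, wy, wz
Traceback (most recent call last):
  File "h.py", line 17, in go
    print("t",o["time"].round(2),"at",o["tool_pos"].round(1),"t:",(R.T@(np.array(pos)-o["tool_pos"])).round(1),"w:",Ro.from_matrix(R.T@G).as_rotvec().round(3),"F",o["wrist_force"].round(1),"w",round(o["grip_width"],1),"q6",o["qpos"][5].round(2))
              ^^^^^^^^^^^^^^^
AttributeError: 'float' object has no attribute 'round'
```

```bash
sed -i 's/o\["time"\].round(2)/round(o["time"],2)/' h.py
python3 -m handwheel '[{"tx":-32,"ty":0,"tz":-25,"wx":0,"wy":0.12,"wz":0},{"tx":-64,"ty":0,"tz":-50,"wx":0,"wy":0.24,"wz":0},{"tx":-96,"ty":0,"tz":-75,"wx":0,"wy":0.36,"wz":0},{"tx":-128,"ty":0,"tz":-100,"wx":0,"wy":0.48,"wz":0},{"tx":-160,"ty":0,"tz":-125,"wx":0,"wy":0.6,"wz":0},{"tx":-192,"ty":0,"tz":-150,"wx":0,"wy":0.72,"wz":0},{"tx":-224,"ty":0,"tz":-175,"wx":0,"wy":0.84,"wz":0},{"tx":-256,"ty":0,"tz":-200,"wx":0,"wy":0.96,"wz":0}]' 0
python3 -c "
from h import *
go((491.5,-203,180),-1.43)"
```

```text
time: 0.77
tool_pos: [299.7, 291.1, 221.6]
ee_rot: [[0.954, -0.001, -0.301], [0.301, -0.002, 0.954], [-0.001, -1.0, -0.002]]
wrist_force: [1.6, 0.2, -0.2]
grip_width: 87.1
t 0.77 at [299.7 291.1 221.6] t: [  34.2   42.3 -528.9] w: [0.002 1.736 0.   ] F [ 1.6  0.2 -0.2] w 87.1 q6 0.28
```

```bash

python3 -m handwheel '[{"tx":2.5,"ty":0,"tz":-38,"wx":0,"wy":0.12,"wz":0},{"tx":5,"ty":0,"tz":-76,"wx":0,"wy":0.24,"wz":0},{"tx":7.5,"ty":0,"tz":-114,"wx":0,"wy":0.36,"wz":0},{"tx":10,"ty":0,"tz":-152,"wx":0,"wy":0.48,"wz":0},{"tx":12.5,"ty":0,"tz":-190,"wx":0,"wy":0.6,"wz":0},{"tx":15,"ty":0,"tz":-228,"wx":0,"wy":0.72,"wz":0},{"tx":17.5,"ty":0,"tz":-266,"wx":0,"wy":0.84,"wz":0},{"tx":20,"ty":0,"tz":-304,"wx":0,"wy":0.96,"wz":0}]' 0
python3 -c "
from h import *
go((491.5,-203,180),-1.43)"
```

```text
time: 1.43
tool_pos: [410.4, 5.3, 221.9]
ee_rot: [[0.79, -0.001, 0.614], [-0.614, -0.002, 0.79], [0.001, -1.0, -0.002]]
wrist_force: [0.3, 1.1, 0.4]
grip_width: 87.4
t 1.43 at [410.4   5.3 221.9] t: [ 191.8   42.2 -114.6] w: [0.001 0.769 0.001] F [0.3 1.1 0.4] w 87.4 q6 0.48
```

```bash

python3 -m handwheel '[{"tx":28,"ty":6,"tz":-17,"wx":0,"wy":0.11,"wz":0},{"tx":56,"ty":12,"tz":-34,"wx":0,"wy":0.22,"wz":0},{"tx":84,"ty":18,"tz":-51,"wx":0,"wy":0.33,"wz":0},{"tx":112,"ty":24,"tz":-68,"wx":0,"wy":0.44,"wz":0},{"tx":140,"ty":30,"tz":-85,"wx":0,"wy":0.55,"wz":0},{"tx":168,"ty":36,"tz":-102,"wx":0,"wy":0.66,"wz":0},{"tx":192,"ty":42,"tz":-115,"wx":0.001,"wy":0.769,"wz":0.001},{"tx":192,"ty":42,"tz":-115,"wx":0.001,"wy":0.769,"wz":0.001}]' 0
python3 - <<'E'
from h import *
import cv2
go((491.5,-203,72),-1.43)
a=robot.read_camera("top");b=robot.read_camera("scene")
cv2.imwrite("pics/t1.png",a);cv2.imwrite("pics/s1.png",b)
f=lambda im:cv2.resize(im,(400,500),interpolation=cv2.INTER_CUBIC)
print(proj("scene",(491.5,-203,85)))
cv2.imwrite("pics/c1.png",cv2.hconcat([f(a[130:330,340:500]),f(b[190:390,320:480])]))
E
```

```text
time: 2.1
tool_pos: [491.6, -207.3, 178.3]
ee_rot: [[0.132, -0.002, 0.991], [-0.991, -0.001, 0.132], [0.001, -1.0, -0.002]]
wrist_force: [-0.6, 0.2, 0.1]
grip_width: 87.1
t 2.1 at [ 491.6 -207.3  178.3] t: [ -4.3 106.3   0.7] w: [ 0.002 -0.008  0.001] F [-0.6  0.2  0.1] w 87.1 q6 0.89
[401.76003686 315.95320347]
```

View pics/c1.png

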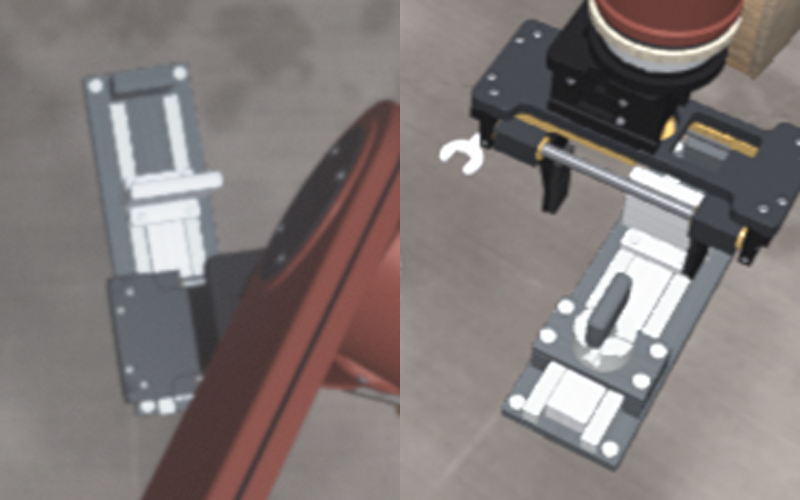

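The gripper hangs above the bar with the jaws straddling it across its thickness. In the right crop the bar is at (610,310) and the fingers at (555,175) and (697,250). I'll descend with the gripper open.

```bash

python3 -m handwheel '[{"tx":-4,"ty":18,"tz":0.7,"wx":0.002,"wy":-0.008,"wz":0.001},{"tx":-4,"ty":36,"tz":0.7,"wx":0.002,"wy":-0.008,"wz":0.001},{"tx":-4,"ty":54,"tz":0.7,"wx":0.002,"wy":-0.008,"wz":0.001},{"tx":-4,"ty":72,"tz":0.7,"wx":0.002,"wy":-0.008,"wz":0.001},{"tx":-4,"ty":88,"tz":0.7,"wx":0.002,"wy":-0.008,"wz":0.001},{"tx":-4,"ty":98,"tz":0.7,"wx":0.002,"wy":-0.008,"wz":0.001},{"tx":-4,"ty":103,"tz":0.7,"wx":0.002,"wy":-0.008,"wz":0.001},{"tx":-4,"ty":106,"tz":0.7,"wx":0.002,"wy":-0.008,"wz":0.001}]' 0
python3 - <<'E'
from h import *
import cv2
go((491.5,-203,72),-1.43)
b=robot.read_camera("scene")
cv2.imwrite("pics/c2.png",cv2.resize(b[210:390,310:510],(800,600)[:1]*1+(720,)if 0 else (660,594),interpolation=cv2.INTER_CUBIC))
E
```

```text
time: 2.87
tool_pos: [490.3, -198.7, 72.8]
ee_rot: [[0.15, -0.001, 0.989], [-0.989, 0.003, 0.15], [-0.003, -1.0, -0.001]]
wrist_force: [0.3, 0.3, -0.1]
grip_width: 87.2
t 2.87 at [ 490.3 -198.7   72.8] t: [4.4 0.7 0.5] w: [ 0.001  0.009 -0.003] F [ 0.3  0.3 -0.1] w 87.2 q6 0.88
```

View pics/c2.png

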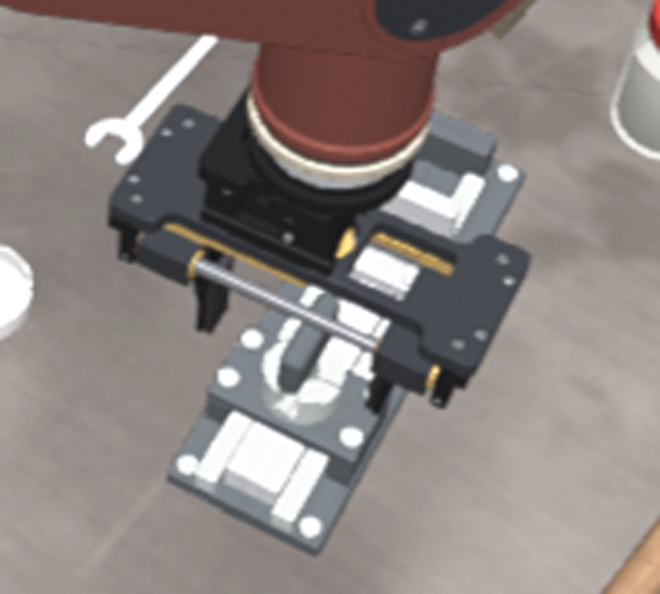

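The fingers straddle the bar, with tips at about (208,315) and (375,395) and the bar at (308,345). The bar sits slightly right of the jaw middle, which agrees with the 4 mm offset in the numbers. I'll correct first, then close.

```bash

python3 -m handwheel '[{"tx":2,"ty":0,"tz":0.5,"wx":0,"wy":0.005,"wz":-0.003},{"tx":4,"ty":0,"tz":0.5,"wx":0,"wy":0.009,"wz":-0.003},{"tx":4,"ty":0,"tz":0.5,"wx":0,"wy":0.009,"wz":-0.003},{"tx":4,"ty":0,"tz":0.5,"wx":0,"wy":0.009,"wz":-0.003},{"tx":4,"ty":0,"tz":0.5,"wx":0,"wy":0.009,"wz":-0.003},{"tx":4,"ty":0,"tz":0.5,"wx":0,"wy":0.009,"wz":-0.003},{"tx":4,"ty":0,"tz":0.5,"wx":0,"wy":0.009,"wz":-0.003},{"tx":4,"ty":0,"tz":0.5,"wx":0,"wy":0.009,"wz":-0.003}]' 0.5
python3 -c "
from h import *
go((491.5,-203,72),-1.43)"
```

```text
time: 3.58
tool_pos: [491.5, -202.9, 72.8]
ee_rot: [[0.14, -0.0, 0.99], [-0.99, -0.0, 0.14], [0.0, -1.0, -0.0]]
wrist_force: [0.5, -0.2, -0.0]
grip_width: 46.1
t 3.58 at [ 491.5 -202.9   72.8] t: [ 0.1  0.8 -0. ] w: [ 0. -0.  0.] F [ 0.5 -0.2 -0. ] w 46.1 q6 0.89
```

Positioned exactly. Closing.

```bash

python3 -m handwheel '[{"tx":0,"ty":0,"tz":0,"wx":0,"wy":0,"wz":0},{"tx":0,"ty":0,"tz":0,"wx":0,"wy":0,"wz":0},{"tx":0,"ty":0,"tz":0,"wx":0,"wy":0,"wz":0},{"tx":0,"ty":0,"tz":0,"wx":0,"wy":0,"wz":0},{"tx":0,"ty":0,"tz":0,"wx":0,"wy":0,"wz":0},{"tx":0,"ty":0,"tz":0,"wx":0,"wy":0,"wz":0},{"tx":0,"ty":0,"tz":0,"wx":0,"wy":0,"wz":0},{"tx":0,"ty":0,"tz":0,"wx":0,"wy":0,"wz":0}]' 1
python3 -c "
from h import *
go((491.5,-203,72),-1.43)"
```

```text
time: 4.25
tool_pos: [491.6, -203.3, 72.9]
ee_rot: [[0.14, -0.0, 0.99], [-0.99, -0.001, 0.14], [0.001, -1.0, -0.0]]
wrist_force: [0.6, -3.7, -0.8]
grip_width: 13.8
t 4.25 at [ 491.6 -203.3   72.9] t: [-0.3  0.9 -0.1] w: [ 0.    -0.     0.001] F [ 0.6 -3.7 -0.8] w 13.8 q6 0.89
```

Gripped at 13.8 mm, so it's the 14 mm bar, with only a small side force. Lifting 21 mm.

```bash

python3 -m handwheel '[{"tx":0,"ty":-4,"tz":0,"wx":0,"wy":0,"wz":0},{"tx":0,"ty":-8,"tz":0,"wx":0,"wy":0,"wz":0},{"tx":0,"ty":-12,"tz":0,"wx":0,"wy":0,"wz":0},{"tx":0,"ty":-16,"tz":0,"wx":0,"wy":0,"wz":0},{"tx":0,"ty":-19,"tz":0,"wx":0,"wy":0,"wz":0},{"tx":0,"ty":-21.5,"tz":0,"wx":0,"wy":0,"wz":0},{"tx":0,"ty":-21.5,"tz":0,"wx":0,"wy":0,"wz":0},{"tx":0,"ty":-21.5,"tz":0,"wx":0,"wy":0,"wz":0}]' 1
python3 -c "
from h import *
go((491.5,-203,94),-1.43)"
```

```text
time: 4.92
tool_pos: [491.4, -203.2, 94.0]
ee_rot: [[0.14, -0.0, 0.99], [-0.99, -0.001, 0.14], [0.001, -1.0, -0.001]]
wrist_force: [3.7, -4.7, -12.5]
grip_width: 13.6
t 4.92 at [ 491.4 -203.2   94. ] t: [-0.2 -0.   0.1] w: [ 0.001 -0.     0.001] F [  3.7  -4.7 -12.5] w 13.6 q6 0.89
```

Spring force is about 12 N, so the pin is up. Now turning counter-clockwise, which is wy negative because tool y points down.

```bash

python3 -m handwheel '[{"tx":0,"ty":0,"tz":0,"wx":0,"wy":-0.08,"wz":0},{"tx":0,"ty":0,"tz":0,"wx":0,"wy":-0.16,"wz":0},{"tx":0,"ty":0,"tz":0,"wx":0,"wy":-0.24,"wz":0},{"tx":0,"ty":0,"tz":0,"wx":0,"wy":-0.32,"wz":0},{"tx":0,"ty":0,"tz":0,"wx":0,"wy":-0.4,"wz":0},{"tx":0,"ty":0,"tz":0,"wx":0,"wy":-0.48,"wz":0},{"tx":0,"ty":0,"tz":0,"wx":0,"wy":-0.56,"wz":0},{"tx":0,"ty":0,"tz":0,"wx":0,"wy":-0.64,"wz":0}]' 1
python3 -c "
from h import *
go((491.5,-203,94),-0.21)"
```

```text
time: 5.58
tool_pos: [491.9, -204.3, 94.0]
ee_rot: [[0.706, 0.001, 0.708], [-0.708, -0.003, 0.706], [0.003, -1.0, -0.001]]
wrist_force: [5.2, -7.2, -12.2]
grip_width: 14.0
t 5.58 at [ 491.9 -204.3   94. ] t: [-1.3  0.   0.6] w: [ 0.002 -0.576  0.002] F [  5.2  -7.2 -12.2] w 14.0 q6 0.25
```

```bash

python3 -m handwheel '[{"tx":0,"ty":0,"tz":0,"wx":0,"wy":-0.09,"wz":0},{"tx":0,"ty":0,"tz":0,"wx":0,"wy":-0.18,"wz":0},{"tx":0,"ty":0,"tz":0,"wx":0,"wy":-0.27,"wz":0},{"tx":0,"ty":0,"tz":0,"wx":0,"wy":-0.36,"wz":0},{"tx":0,"ty":0,"tz":0,"wx":0,"wy":-0.45,"wz":0},{"tx":0,"ty":0,"tz":0,"wx":0,"wy":-0.53,"wz":0},{"tx":0,"ty":0,"tz":0,"wx":0,"wy":-0.58,"wz":0},{"tx":0,"ty":0,"tz":0,"wx":0,"wy":-0.58,"wz":0}]' 1
python3 -c "
from h import *
go((491.5,-203,84),-0.21);print(robot.get_obs()['ft_torque'])"
```

```text
time: 6.25
tool_pos: [492.9, -205.1, 94.2]
ee_rot: [[0.979, 0.003, 0.202], [-0.202, -0.005, 0.979], [0.004, -1.0, -0.004]]
wrist_force: [6.7, -5.7, -12.1]
grip_width: 13.7
t 6.25 at [ 492.9 -205.1   94.2] t: [-1.9 10.2  1.8] w: [0.004 0.006 0.004] F [  6.7  -5.7 -12.1] w 13.7 q6 -0.34
[-1.1555467  -1.1554223  -0.02212569]
```

At 70° with grip and force steady. Lowering about 9 mm into the notch.

```bash

python3 -m handwheel '[{"tx":0,"ty":2,"tz":0,"wx":0,"wy":0,"wz":0},{"tx":0,"ty":4,"tz":0,"wx":0,"wy":0,"wz":0},{"tx":0,"ty":6,"tz":0,"wx":0,"wy":0,"wz":0},{"tx":0,"ty":7.5,"tz":0,"wx":0,"wy":0,"wz":0},{"tx":0,"ty":8.5,"tz":0,"wx":0,"wy":0,"wz":0},{"tx":0,"ty":9,"tz":0,"wx":0,"wy":0,"wz":0},{"tx":0,"ty":9,"tz":0,"wx":0,"wy":0,"wz":0},{"tx":0,"ty":9,"tz":0,"wx":0,"wy":0,"wz":0}]' 1
python3 -c "
from h import *
go((491.5,-203,85),-0.21);print(robot.get_obs()['ft_torque'])"
```

```text
time: 6.92
tool_pos: [493.1, -205.2, 85.2]
ee_rot: [[0.979, 0.004, 0.202], [-0.202, -0.005, 0.979], [0.005, -1.0, -0.004]]
wrist_force: [3.8, -4.1, -9.9]
grip_width: 14.0
t 6.92 at [ 493.1 -205.2   85.2] t: [-2.1  0.2  1.8] w: [0.004 0.006 0.005] F [ 3.8 -4.1 -9.9] w 14.0 q6 -0.34
[-0.76874337 -0.52053768  0.00996977]
```

```bash

python3 -m handwheel '[{"tx":0,"ty":0.5,"tz":0,"wx":0,"wy":0,"wz":0},{"tx":0,"ty":1,"tz":0,"wx":0,"wy":0,"wz":0},{"tx":0,"ty":1,"tz":0,"wx":0,"wy":0,"wz":0},{"tx":0,"ty":1,"tz":0,"wx":0,"wy":0,"wz":0},{"tx":0,"ty":1,"tz":0,"wx":0,"wy":0,"wz":0},{"tx":0,"ty":1,"tz":0,"wx":0,"wy":0,"wz":0},{"tx":0,"ty":1,"tz":0,"wx":0,"wy":0,"wz":0},{"tx":0,"ty":1,"tz":0,"wx":0,"wy":0,"wz":0}]' 1
python3 -m handwheel '[{"tx":0,"ty":0,"tz":0,"wx":0,"wy":0,"wz":0},{"tx":0,"ty":0,"tz":0,"wx":0,"wy":0,"wz":0},{"tx":0,"ty":0,"tz":0,"wx":0,"wy":0,"wz":0},{"tx":0,"ty":0,"tz":0,"wx":0,"wy":0,"wz":0},{"tx":0,"ty":0,"tz":0,"wx":0,"wy":0,"wz":0},{"tx":0,"ty":0,"tz":0,"wx":0,"wy":0,"wz":0},{"tx":0,"ty":0,"tz":0,"wx":0,"wy":0,"wz":0},{"tx":0,"ty":0,"tz":0,"wx":0,"wy":0,"wz":0}]' 0.5
```

```text
time: 7.58
tool_pos: [493.3, -205.3, 84.6]
ee_rot: [[0.979, 0.004, 0.202], [-0.202, -0.005, 0.979], [0.005, -1.0, -0.004]]
wrist_force: [1.3, -2.6, 0.4]
grip_width: 13.9
time: 8.25
tool_pos: [493.2, -205.3, 84.6]
ee_rot: [[0.979, 0.004, 0.202], [-0.202, -0.005, 0.979], [0.005, -1.0, -0.004]]
wrist_force: [0.2, -0.8, 0.5]
grip_width: 42.9
```

The force dropped to zero as it seated. Retreating upward, then looking.

```bash

python3 -m handwheel '[{"tx":0,"ty":-5,"tz":0,"wx":0,"wy":0,"wz":0},{"tx":0,"ty":-15,"tz":0,"wx":0,"wy":0,"wz":0},{"tx":0,"ty":-30,"tz":0,"wx":0,"wy":0,"wz":0},{"tx":0,"ty":-45,"tz":0,"wx":0,"wy":0,"wz":0},{"tx":0,"ty":-60,"tz":0,"wx":0,"wy":0,"wz":0},{"tx":0,"ty":-75,"tz":0,"wx":0,"wy":0,"wz":0},{"tx":0,"ty":-85,"tz":0,"wx":0,"wy":0,"wz":0},{"tx":0,"ty":-85,"tz":0,"wx":0,"wy":0,"wz":0}]' 0.5
python3 - <<'E'
from h import *
import cv2
c,s=np.cos(.142),np.sin(.142)
go((491.5+75*c,-203+75*s,150),-1.43)
b=robot.read_camera("scene")
cv2.imwrite("pics/c3.png",cv2.resize(b[210:390,310:510],(660,594),interpolation=cv2.INTER_CUBIC))
E
```

```text
time: 8.92
tool_pos: [494.6, -205.8, 173.2]
ee_rot: [[0.979, 0.009, 0.202], [-0.202, -0.008, 0.979], [0.01, -1.0, -0.006]]
wrist_force: [0.4, 0.3, 0.9]
grip_width: 43.7
t 8.92 at [ 494.6 -205.8  173.2] t: [66.7 23.7 27.7] w: [-1.000e-03  1.226e+00  1.300e-02] F [0.4 0.3 0.9] w 43.7 q6 -0.34
```

View pics/c3.png

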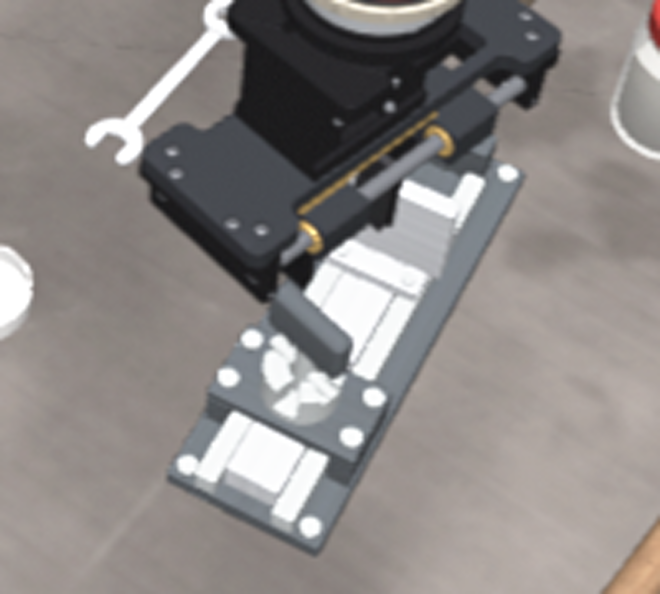

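The bar, from (270,290) to (350,360), is raised above the collar, turned and parked, and the plate hasn't moved. Now shutting the fingers and moving behind the plate with the turn reversed.

```bash

python3 -m handwheel '[{"tx":9,"ty":0,"tz":4,"wx":0,"wy":0.1,"wz":0},{"tx":18,"ty":0,"tz":8,"wx":0,"wy":0.2,"wz":0},{"tx":27,"ty":0,"tz":12,"wx":0,"wy":0.3,"wz":0},{"tx":36,"ty":0,"tz":16,"wx":0,"wy":0.4,"wz":0},{"tx":45,"ty":0,"tz":20,"wx":0,"wy":0.5,"wz":0},{"tx":54,"ty":0,"tz":24,"wx":0,"wy":0.6,"wz":0},{"tx":63,"ty":0,"tz":28,"wx":0,"wy":0.7,"wz":0},{"tx":67,"ty":0,"tz":28,"wx":0,"wy":0.8,"wz":0}]' 1
python3 -c "
from h import *
c,s=np.cos(.142),np.sin(.142)
go((491.5+75*c,-203+75*s,150),-1.43)"
```

```text
time: 9.63
tool_pos: [565.4, -190.7, 170.4]
ee_rot: [[0.533, 0.006, 0.846], [-0.846, -0.006, 0.534], [0.008, -1.0, 0.002]]
wrist_force: [0.4, 0.2, 0.0]
grip_width: 2.5
t 9.63 at [ 565.4 -190.7  170.4] t: [ 1.4 20.4 -0.7] w: [-0.003  0.422  0.007] F [0.4 0.2 0. ] w 2.5 q6 0.55
```

```bash

python3 -m handwheel '[{"tx":1,"ty":0,"tz":-1,"wx":0,"wy":0.1,"wz":0},{"tx":1,"ty":0,"tz":-1,"wx":0,"wy":0.2,"wz":0},{"tx":1,"ty":0,"tz":-1,"wx":0,"wy":0.3,"wz":0},{"tx":1,"ty":5,"tz":-1,"wx":-0.003,"wy":0.38,"wz":0.007},{"tx":1,"ty":10,"tz":-1,"wx":-0.003,"wy":0.422,"wz":0.007},{"tx":1,"ty":20,"tz":-1,"wx":-0.003,"wy":0.422,"wz":0.007},{"tx":1,"ty":20,"tz":-1,"wx":-0.003,"wy":0.422,"wz":0.007},{"tx":1,"ty":20,"tz":-1,"wx":-0.003,"wy":0.422,"wz":0.007}]' 1
python3 -c "
from h import *
c,s=np.cos(.142),np.sin(.142)
go((491.5+75*c,-203+75*s,70),-1.43)"
```

```text
time: 10.3
tool_pos: [564.2, -191.7, 148.6]
ee_rot: [[0.142, -0.002, 0.99], [-0.99, 0.001, 0.142], [-0.002, -1.0, -0.002]]
wrist_force: [0.1, -0.1, 0.0]
grip_width: 0.7
t 10.3 at [ 564.2 -191.7  148.6] t: [ 1.  78.6  1.7] w: [ 0.002  0.001 -0.002] F [ 0.1 -0.1  0. ] w 0.7 q6 0.97
```

```bash

python3 -m handwheel '[{"tx":1,"ty":12,"tz":1.5,"wx":0,"wy":0,"wz":0},{"tx":1,"ty":26,"tz":1.5,"wx":0,"wy":0,"wz":0},{"tx":1,"ty":40,"tz":1.5,"wx":0,"wy":0,"wz":0},{"tx":1,"ty":52,"tz":1.5,"wx":0,"wy":0,"wz":0},{"tx":1,"ty":62,"tz":1.5,"wx":0,"wy":0,"wz":0},{"tx":1,"ty":70,"tz":1.5,"wx":0,"wy":0,"wz":0},{"tx":1,"ty":75,"tz":1.5,"wx":0,"wy":0,"wz":0},{"tx":1,"ty":78,"tz":1.5,"wx":0,"wy":0,"wz":0}]' 1
python3 -c "
from h import *
c,s=np.cos(.142),np.sin(.142)
go((491.5+160*c,-203+160*s,70),-1.43)"
```

```text
time: 10.97
tool_pos: [565.4, -192.3, 69.8]
ee_rot: [[0.142, -0.003, 0.99], [-0.99, 0.002, 0.142], [-0.002, -1.0, -0.003]]
wrist_force: [-0.1, 0.4, -0.5]
grip_width: 0.5
t 10.97 at [ 565.4 -192.3   69.8] t: [ 0.2 -0.4 85.4] w: [ 0.003  0.001 -0.002] F [-0.1  0.4 -0.5] w 0.5 q6 0.97
```

```bash

python3 -m handwheel '[{"tx":0,"ty":0,"tz":5,"wx":0,"wy":0,"wz":0},{"tx":0,"ty":0,"tz":10,"wx":0,"wy":0,"wz":0},{"tx":0,"ty":0,"tz":15,"wx":0,"wy":0,"wz":0},{"tx":0,"ty":0,"tz":21,"wx":0,"wy":0,"wz":0},{"tx":0,"ty":0,"tz":27,"wx":0,"wy":0,"wz":0},{"tx":0,"ty":0,"tz":33,"wx":0,"wy":0,"wz":0},{"tx":0,"ty":0,"tz":39,"wx":0,"wy":0,"wz":0},{"tx":0,"ty":0,"tz":45,"wx":0,"wy":0,"wz":0}]' 1
python3 -c "
from h import *
c,s=np.cos(.142),np.sin(.142)
go((491.5+165*c,-203+165*s,70),-1.43)"
```

```text
time: 11.63
tool_pos: [610.5, -186.0, 69.8]
ee_rot: [[0.142, -0.003, 0.99], [-0.99, 0.001, 0.142], [-0.002, -1.0, -0.003]]
wrist_force: [-2.8, -1.9, 2.8]
grip_width: 0.3
t 11.63 at [ 610.5 -186.    69.8] t: [ 0.  -0.3 44.8] w: [ 0.003  0.002 -0.002] F [-2.8 -1.9  2.8] w 0.3 q6 1.01
```

The reaction is about 2.8 N, so the stop is sliding freely. Continuing.

```bash

python3 -m handwheel '[{"tx":0,"ty":0,"tz":5,"wx":0,"wy":0,"wz":0},{"tx":0,"ty":0,"tz":10,"wx":0,"wy":0,"wz":0},{"tx":0,"ty":0,"tz":15,"wx":0,"wy":0,"wz":0},{"tx":0,"ty":0,"tz":20,"wx":0,"wy":0,"wz":0},{"tx":0,"ty":0,"tz":25,"wx":0,"wy":0,"wz":0},{"tx":0,"ty":0,"tz":30,"wx":0,"wy":0,"wz":0},{"tx":0,"ty":0,"tz":34,"wx":0,"wy":0,"wz":0},{"tx":0,"ty":0,"tz":38,"wx":0,"wy":0,"wz":0}]' 1
python3 -c "
from h import *
c,s=np.cos(.142),np.sin(.142)
go((491.5+165*c,-203+165*s,70),-1.43)"
```

```text
time: 12.3
tool_pos: [648.6, -180.5, 69.7]
ee_rot: [[0.142, -0.003, 0.99], [-0.99, 0.001, 0.142], [-0.002, -1.0, -0.003]]
wrist_force: [-3.2, -0.4, 2.5]
grip_width: 0.4
t 12.3 at [ 648.6 -180.5   69.7] t: [ 0.1 -0.3  6.3] w: [ 0.003  0.002 -0.002] F [-3.2 -0.4  2.5] w 0.4 q6 1.04
```

Creeping in 2 mm steps until the end stop shows in the force.

```bash

python3 -m handwheel '[{"tx":0,"ty":0,"tz":1,"wx":0,"wy":0,"wz":0},{"tx":0,"ty":0,"tz":2,"wx":0,"wy":0,"wz":0},{"tx":0,"ty":0,"tz":3,"wx":0,"wy":0,"wz":0},{"tx":0,"ty":0,"tz":4,"wx":0,"wy":0,"wz":0},{"tx":0,"ty":0,"tz":4.5,"wx":0,"wy":0,"wz":0},{"tx":0,"ty":0,"tz":5,"wx":0,"wy":0,"wz":0},{"tx":0,"ty":0,"tz":5.5,"wx":0,"wy":0,"wz":0},{"tx":0,"ty":0,"tz":6,"wx":0,"wy":0,"wz":0}]' 1
python3 - <<'E'
from h import *
import cv2
b=robot.read_camera("scene")
cv2.imwrite("pics/c4.png",cv2.resize(b[190:390,310:510],(600,600),interpolation=cv2.INTER_CUBIC))
E
```

```text
time: 12.97
tool_pos: [654.4, -179.6, 69.6]
ee_rot: [[0.142, -0.003, 0.99], [-0.99, 0.001, 0.142], [-0.002, -1.0, -0.003]]
wrist_force: [-2.9, -1.3, 1.4]
grip_width: 0.5
```

View pics/c4.png

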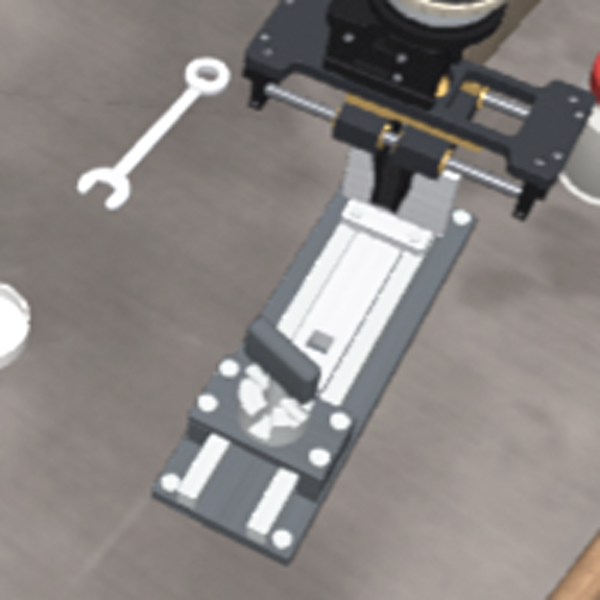

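The bar at (283,358) is still parked and the carriage has moved well out, with the plate at about (400,190). The force is still plain friction, so I'll keep creeping.

```bash

python3 -m handwheel '[{"tx":0,"ty":0,"tz":1,"wx":0,"wy":0,"wz":0},{"tx":0,"ty":0,"tz":2,"wx":0,"wy":0,"wz":0},{"tx":0,"ty":0,"tz":3,"wx":0,"wy":0,"wz":0},{"tx":0,"ty":0,"tz":4,"wx":0,"wy":0,"wz":0},{"tx":0,"ty":0,"tz":4.5,"wx":0,"wy":0,"wz":0},{"tx":0,"ty":0,"tz":5,"wx":0,"wy":0,"wz":0},{"tx":0,"ty":0,"tz":5,"wx":0,"wy":0,"wz":0},{"tx":0,"ty":0,"tz":5,"wx":0,"wy":0,"wz":0}]' 1
```

```text
time: 13.68
tool_pos: [655.3, -179.4, 69.6]
ee_rot: [[0.142, -0.013, 0.99], [-0.99, 0.002, 0.142], [-0.003, -1.0, -0.012]]
wrist_force: [-19.3, -1.5, 11.7]
grip_width: 0.5
```

The end stop is reached: force rose to 19 N and the tool stalled. Backing off and up.

```bash

python3 -m handwheel '[{"tx":0,"ty":0,"tz":-5,"wx":0,"wy":0,"wz":0},{"tx":0,"ty":0,"tz":-12,"wx":0,"wy":0,"wz":0},{"tx":0,"ty":0,"tz":-22,"wx":0,"wy":0,"wz":0},{"tx":0,"ty":-15,"tz":-28,"wx":0,"wy":0,"wz":0},{"tx":0,"ty":-40,"tz":-28,"wx":0,"wy":0,"wz":0},{"tx":0,"ty":-70,"tz":-28,"wx":0,"wy":0,"wz":0},{"tx":0,"ty":-95,"tz":-28,"wx":0,"wy":0,"wz":0},{"tx":0,"ty":-110,"tz":-28,"wx":0,"wy":0,"wz":0}]' 1
python3 -m handwheel '[{"tx":0,"ty":-5,"tz":0,"wx":0,"wy":0,"wz":0},{"tx":0,"ty":-10,"tz":0,"wx":0,"wy":0,"wz":0},{"tx":0,"ty":-10,"tz":0,"wx":0,"wy":0,"wz":0},{"tx":0,"ty":-10,"tz":0,"wx":0,"wy":0,"wz":0},{"tx":0,"ty":-10,"tz":0,"wx":0,"wy":0,"wz":0},{"tx":0,"ty":-10,"tz":0,"wx":0,"wy":0,"wz":0},{"tx":0,"ty":-10,"tz":0,"wx":0,"wy":0,"wz":0},{"tx":0,"ty":-10,"tz":0,"wx":0,"wy":0,"wz":0}]' 1
python3 - <<'E'
from h import *
import cv2
b=robot.read_camera("scene")
cv2.imwrite("pics/c5.png",b[130:400,180:530].repeat(2,0).repeat(2,1))
E
```

```text
time: 14.35
tool_pos: [630.8, -183.9, 183.8]
ee_rot: [[0.142, -0.007, 0.99], [-0.99, 0.0, 0.142], [-0.001, -1.0, -0.007]]
wrist_force: [-0.1, -0.0, -0.1]
grip_width: 0.4
time: 15.02
tool_pos: [630.5, -183.8, 192.8]
ee_rot: [[0.142, -0.008, 0.99], [-0.99, 0.001, 0.142], [-0.002, -1.0, -0.008]]
wrist_force: [-0.5, -0.6, -0.4]
grip_width: 0.2
```

View pics/c5.png

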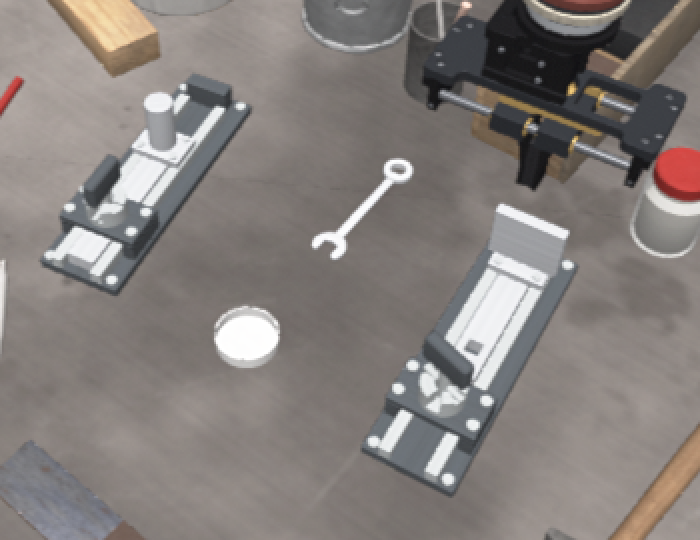

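The plate, with its top edge from (498,207) to (567,240), stands at the end block. The pin bar at (448,360) is parked and turned, the other stop looks unchanged and the gripper is clear. One numeric check, then handing in.

```bash
python3 -c "
from h import *
a=ray('scene',(180+498/2,130+208/2),97);b=ray('scene',(180+567/2,130+240/2),97)
d=(a+b)/2-np.array([605.8,-187.9,97]);print('travel',d@[.99,.142,0],d)
b0=ray('scene',(180+448/2,130+352/2),112);print('bar top',b0)
robot.job_done()"
```

```text
travel 65.93338461029782 [65.42900518  8.15964426  0.        ]
bar top [ 493.90766906 -202.72702819  112.        ]
the job is handed in; nothing more can be done
```

The plate stop is out at its end stop, its pin is parked up in the rest notch, and I handed the job in at about 15 s of the 50 s allowed. No verdict is reported.

**What I did:** I gripped the plate stop's pin bar, which measured 13.8 mm between the fingers. I lifted it about 21 mm against roughly 12 N of spring force, turned it 70° counter-clockwise and lowered it until the load went to zero. After opening and backing away, I pushed the plate along its rails with the shut fingers.

**Last checks:**
- **Pin:** the final picture shows the bar still raised and turned. Assuming a bar top at 112 mm, it projects onto the pin axis, within about 3 mm.
- **Plate:** the push force was about 3 N while sliding, then rose to 19 N with the tool stalled, which is the end stop. The picture gives about 66 mm of travel (70 expected), which is within the error of reading pixels by eye and inside the 12 mm allowance.
- **Other stop:** its pin and post look unchanged and the arm never worked near them. I did not measure their positions.
- **Robot:** the arm is clear of everything, and the wrist force is close to zero.

**One disagreement:** the pin position worked out from the base screws was about 16 mm off along the rails. The end screws are evidently not centred on the stated origin, so I used the bar and collar measured directly, which agreed in both cameras.

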